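# Show the apprentice where the clock wheel belongs

## Robot

A 6-joint arm with a two-finger parallel gripper is mounted at the origin on the work surface. World frame = base frame: x ahead of the robot, y to its left, z up, the work surface at z = 0. Lengths are in m, angles in rad, forces in N, time in s.
With the tool pointing down it reaches from about 0.375 to 0.975 m from the base axis. Payload 3.8 kg.
Tool frame: the origin (TCP) lies midway between the tips of the shut fingers; the grasp point (between the pads) lies 19 mm behind it; z points along the fingers, y is the direction in which the jaws open and shut (so a half turn about z gives the same grasp; the last joint's range is limited). The gripper opens to 85 mm and grips with 20 to 120 N. Pads are 22 mm wide; open, the fingers measure 114 mm over their backs; the gripper's body (76 mm by 85 mm) begins 54 mm behind the grasp point. The pads swing forward as they close: fully open they stand 13 mm farther back than shut.
Start: joints at [-1.158, 0.264, 1.604, -0, 1.274, -0.037], TCP at [0.293, -0.608, 0.231] pointing down, gripper open.
Joint ranges: [-2.63, 2.63], [-0.94, 2.18], [0.31, 2.57], [-1.31, 4.45], [0, 2.66], [-2.55, 2.55]. Speed limits (rad/s): [2.57, 2.57, 3.14, 3.14, 3.14, 3.14].

## Interface

Orientations are given as a rotation vector (axis times angle).
In Python, from workcell import bot gives the robot as it stands.
- The arm moves only by the tool drive_tool, never from a script. Its argument "deltas" is a list of rows, each an object with "hand": the opening, from 0 (shut) to 1 (fully open); "offset": the shift along the world's x, y, z in cm, a list of three; "angular": the turn, a rotation vector about the world's x, y, z in degrees, a list of three. A call has 1 to 8 rows; each row is the pose to reach, as a shift and turn from the pose commanded when the call began; what a row does not reach only later rows make up. A row lasts 1/8 s, in which the tool goes at most 62.5 mm and 10.7 degrees, less where a joint would pass 70% of its speed; a pose out of reach is approached as far as the arm can. A call with a gripper value outside its range is refused whole. The fingers move at their own pace and stop on an object; "force" is the grip in N (left out, the last holds). Time passes only in rows, so rows that repeat a pose let the fingers close. It gives the time, the measured TCP pose, the force and the opening at its end, in the units of the state.
- bot.read_state(): the state, without advancing time (a new reading comes with each control period).
- bot.read_camera(name): name is "scene" or "top" or "wrist"; returns a dict with "frame" (480x640x3 uint8, blue, green, red), "mtx" (3x3 intrinsics, pixels), "k1" (the pictures are not rectified: a ray, as slopes to the right and down, at radius r is drawn at 1 + k1 r^2 times it, then the intrinsics apply), "R" (3x3) and "t" (3): a world point X has camera coordinates R X + t. Camera axes: x right, y down, z forward; pixel columns grow to the right and rows downward; lengths in m; the calibration is good to about 2 mm. A picture is of the moment at which its call begins. There is no depth.
- bot.finish_job(): hands the job in, once; it reports no verdict.
The state is a dict: "time": time; "q": joint angles; "joint_vel": joint speeds; "joint_torque": joint torques, N m; "tool_pos": TCP position; "tcp_rot": TCP orientation; "wrist_force": force on the tool from outside, world axes, zero at the start; "torque": the same for the moment, N m; "width": opening from 0.0 (shut) to 1.0 (fully open).
Only numpy, scipy, OpenCV 4.12 (cv2) and the standard library are available. Lean on these libraries where they do the work, as an engineer would, in place of code of your own. Each camera call takes 0.05 s, during which the arm holds its last target. There are 200 camera calls.

## Task

Show the apprentice where the large toothed wheel belongs: with the fingertips, point at the large toothed wheel on the white mat from two or three centimetres above its middle and stay there two seconds, then point in the same way at the middle of the empty compartment of the wooden tray, and finish while still pointing there. Touch and move nothing, and go high over the other parts, so that nothing else seems to be meant.

Things in the scene. Friction and masses are not known exactly. Their poses are not given: they have to be found in the camera images.
- large_wheel: Large toothed wheel of a clock: brass, five spokes, 62 mm across the teeth, 6 mm thick, with a hub 14 mm across that rises 4 mm more (10 mm in all). It lies flat and loose on the white mat, whose surface is 3 mm above the bench. Origin: centre of its underside; z up. Any yaw. It is the largest of the three brass parts on the mat; they lie in a row along y in any order, their centres at least 80 mm apart.
- small_wheel: Small toothed wheel, same look and brass, 36 mm across, 6 mm thick with a hub to 10 mm, loose on the white mat. Origin: centre of its underside. Not to be pointed at.
- barrel: Plain brass barrel (closed drum without teeth), 44 mm across, 22 mm high, with a steel stub on top to 28 mm, loose on the white mat. Origin: centre of its underside. Not to be pointed at.
- tray: Low wooden parts tray, fixed to the bench: 110 mm (its x) by 352 mm (its y), 30 mm high, walls 6 mm thick, floor 6 mm thick. Origin: centre of its underside, on the bench. Along its y it has three compartments, each 98 mm (x) by 70 mm (y) inside, 24 mm deep, with centres at y = -135, -59 and +17 mm, then a bay with a round dark cushion (86 mm across, top 34 mm above the bench) at y = +114 mm. Two of the three compartments hold a part, one is empty; which one varies.
- empty_floor (a point): Centre of the floor of the tray's empty compartment (the one of the three with nothing in it; the bay with the cushion does not count). It lies 6 mm above the bench; the rim around it is at 30 mm.
- bridge: Brass bridge: a bar 56 by 22 mm, 11 mm high, with three dark screw heads, loose in a compartment of the tray. Origin: centre of its underside. Not to be pointed at.
- collar: Plain steel ring, 42 mm outside, 24 mm hole, 10 mm high, loose in a compartment of the tray. Origin: centre of its underside. Not to be pointed at.
There are look-alikes about, which are no part of the job. Leave any pink or purple look-alike of the large_wheel alone.

How it is judged:
By the outcome, as a careful person would: the job done as asked, in the order asked, and still so for the second after the job is handed in, with the robot touching nothing.
It also fails if it takes over 40 s, if anything falls off the work surface, if the arm or the gripper's body presses on something with over 40 N, if the wrist force passes 120 N, or if a joint passes its speed limit or range.

## Working session

There is one attempt and no reset: what is moved stays moved. The work goes in short steps, Python scripts to look and compute and a tool call to move; the robot and the scene stay as the last step left them, time stands still between calls to the robot, and variables do not carry over. Pictures are saved under pics/ and viewed, about 8 in all and at most 12, crops included, and the job is handed in when it is done.

Besides the shell and the picture viewer there is one more tool, called as name(argument=value, ...), one argument or row to a line, values as JSON. drive_tool: Moves the arm, as the interface text tells. Its arguments: {"type":"object","properties":{"deltas":{"type":"array"},"force":{"type":"number"}},"required":["deltas"]}

```bash
mkdir -p pics; cat > h.py <<'E'
import numpy as np, cv2
from workcell import bot
def cast(c,uv,z):
    K=c["mtx"];uv=np.asarray(uv,float).reshape(-1,2)
    s=cv2.undistortPoints(uv.reshape(-1,1,2),np.array(K,float),np.array([c["k1"],0,0,0],float)).reshape(-1,2)
    R=np.array(c["R"]);t=np.array(c["t"]);C=-R.T@t
    d=np.c_[s,np.ones(len(s))]@R
    return C+d*((z-C[2])/d[:,2])[:,None]
def proj(c,X):
    X=np.asarray(X,float).reshape(-1,3)
    return cv2.projectPoints(X,cv2.Rodrigues(np.array(c["R"],float))[0],np.array(c["t"],float),np.array(c["mtx"],float),np.array([c["k1"],0,0,0],float))[0].reshape(-1,2)
E
python3 - <<'E'
from h import *
import pickle
for n in("top","scene"):
    c=bot.read_camera(n);cv2.imwrite(f"pics/{n}.png",c["frame"]);pickle.dump(c,open(n+".pkl","wb"))
    print(n,-np.array(c["R"]).T@np.array(c["t"]),c["k1"])
print(bot.read_state())
E
```

```text
top [ 0.33923422 -0.06723045  0.91118548] -0.13761578477402137
scene [ 0.9864911  -0.23020333  0.6777042 ] -0.08858941773975373
{'time': 0.1, 'q': array([-1.15787735e+00,  2.64710910e-01,  1.60521935e+00, -2.73403454e-05,
        1.27370185e+00, -3.68979055e-02]), 'joint_vel': array([-7.03151353e-04, -1.01976062e-03, -2.86489347e-03, -2.21396096e-03,
        4.96237686e-05, -2.27286660e-03]), 'joint_torque': array([-4.53797588e-05, -5.16709363e+01, -3.68589735e+01, -4.15067609e-05,
        6.27748886e-03,  2.37593945e-06]), 'tool_pos': array([ 0.29322034, -0.60726279,  0.23007399]), 'tcp_rot': array([-3.06051900e+00, -7.00195461e-01,  6.38682462e-04]), 'wrist_force': array([ 0.20630529, -0.46622463,  0.76346501]), 'torque': array([-0.00937343, -0.01810789,  0.04390784]), 'width': 0.9948431106776082}
```

View pics/top.png

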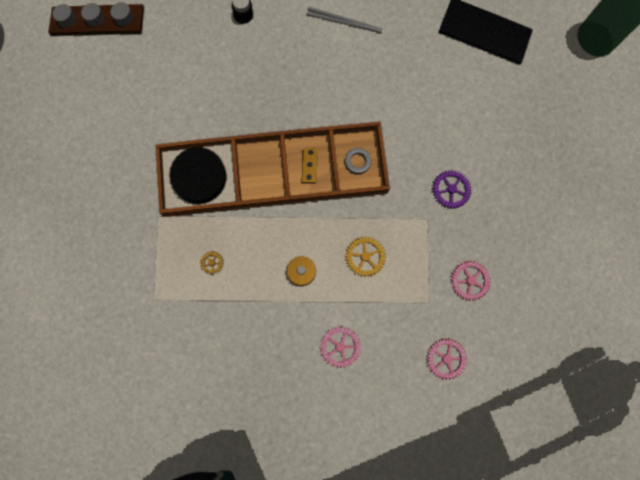

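View pics/scene.png

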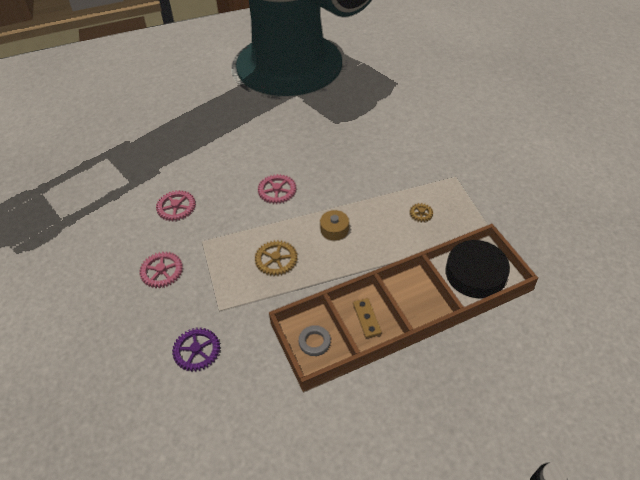

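The top view shows three brass parts on the mat: a small wheel at (212,262), a plain barrel at (301,270) and a large five-spoked wheel at (366,256). The pink wheels at (340,346), (447,358) and (471,281) and the purple one at (452,189) are look-alikes. The large wheel meant is (366,256), because it is brass, toothed, the largest, and on the mat. The collar is at (358,160) and the bridge at (310,165). The empty compartment is the one next to the cushion, at (260,168). I'll measure both targets and confirm them in a crop.

```bash
python3 - <<'E'
from h import *
import pickle
S={}
for n,roi in(("top",(150,120,440,310)),("scene",(195,170,550,395))):
    c=pickle.load(open(n+".pkl","rb"));f=c["frame"];h=cv2.cvtColor(f,cv2.COLOR_BGR2HSV)
    m=cv2.inRange(h,(12,130,60),(30,255,255));mm=np.zeros_like(m);x0,y0,x1,y1=roi;mm[y0:y1,x0:x1]=m[y0:y1,x0:x1]
    for k in cv2.findContours(mm,cv2.RETR_EXTERNAL,cv2.CHAIN_APPROX_NONE)[0]:
        if cv2.contourArea(k)<150: continue
        p=cast(c,k.reshape(-1,2),0.009)[:,:2].astype(np.float32)
        (ctr,r)=cv2.minEnclosingCircle(p);print(n,"brass",cv2.boundingRect(k),np.round(ctr,4),"diam",round(2*r,4))
    w=cv2.inRange(h,(3,110,25),(14,255,140));ww=np.zeros_like(w);ww[y0:y1,x0:x1]=w[y0:y1,x0:x1]
    k=max(cv2.findContours(ww,cv2.RETR_EXTERNAL,cv2.CHAIN_APPROX_NONE)[0],key=cv2.contourArea)
    p=cast(c,k.reshape(-1,2),0.03)[:,:2].astype(np.float32)
    (ctr,sz,a)=cv2.minAreaRect(p);b=cv2.boxPoints((ctr,sz,a));print(n,"tray@rim",ctr,sz,a,b.round(4).tolist())
    # dark cushion
    d=cv2.inRange(h,(0,0,0),(180,255,45));dd=np.zeros_like(d);dd[y0:y1,x0:x1]=d[y0:y1,x0:x1]
    k=max(cv2.findContours(dd,cv2.RETR_EXTERNAL,cv2.CHAIN_APPROX_NONE)[0],key=cv2.contourArea)
    (cc,r)=cv2.minEnclosingCircle(cast(c,k.reshape(-1,2),0.034)[:,:2].astype(np.float32));print("cushion",cc,2*r)
    u=np.array(cc)-ctr;u/=np.linalg.norm(u);ctr=np.array(ctr)
    # tray y axis from long side
    e=max([b[1]-b[0],b[2]-b[1]],key=np.linalg.norm);e=e/np.linalg.norm(e);e*=np.sign(e@u)
    E_=ctr+0.017*e;print("empty",E_,"ydir",e,"cushion along",(np.array(cc)-ctr)@e)
    if n=="top":
        o=f.copy();q=proj(c,[[*E_,.006]])[0];cv2.circle(o,tuple(int(v) for v in q),2,(255,0,0),-1)
        cv2.imwrite("pics/crop.png",cv2.resize(o[115:310,150:440],None,fx=2.7,fy=2.7,interpolation=cv2.INTER_CUBIC))
E
```

```text
top brass (287, 257, 29, 29) [ 0.4457 -0.0536] diam 0.0445
top brass (201, 252, 22, 22) [0.4564 0.0817] diam 0.0334
top brass (346, 237, 39, 39) [ 0.4687 -0.1519] diam 0.0598
top brass (156, 122, 233, 92) [ 0.6092 -0.0052] diam 0.3719
top tray@rim (0.6000264286994934, -0.007216066122055054) (0.11488649249076843, 0.34991583228111267) 6.8081769943237305 [[0.5221999883651733, 0.15970000624656677], [0.5637000203132629, -0.18770000338554382], [0.6777999997138977, -0.17409999668598175], [0.6363000273704529, 0.17329999804496765]]
cushion (0.6040016412734985, 0.10775870829820633) 0.12370843440294266
empty [0.59801115 0.00966406] ydir [-0.1185457  0.9929486] cushion along 0.11369279597116932
scene brass (255, 241, 42, 34) [ 0.4709 -0.1537] diam 0.0616
scene brass (269, 224, 269, 167) [ 0.5982 -0.0019] diam 0.3834
scene brass (320, 211, 29, 29) [ 0.4399 -0.0535] diam 0.0573
scene brass (410, 204, 23, 18) [0.4597 0.0812] diam 0.0361
scene tray@rim (0.6108759641647339, -0.008538767695426941) (0.12158434092998505, 0.3545086681842804) 6.823403358459473 [[0.5295000076293945, 0.16019999980926514], [0.5716000199317932, -0.19179999828338623], [0.692300021648407, -0.17730000615119934], [0.6502000093460083, 0.17470000684261322]]
cushion (0.5977305173873901, 0.1005949079990387) 0.09946291893720627
empty [0.6088562  0.00834082] ydir [-0.11880958  0.99291706] cushion along 0.10992249353161299
```

View pics/crop.png

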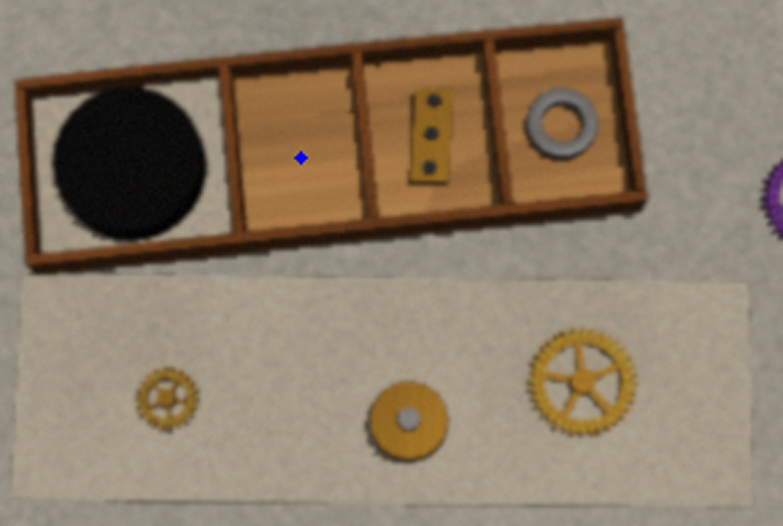

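The crop confirms it: the right-hand brass wheel has teeth and five spokes, is the largest, and sits at about (0.470, -0.153). The compartment next to the cushion is empty, with its floor centre at about (0.60, 0.009). I'll shut the fingers and go over the wheel, staying high.

drive_tool(
  deltas=[
    {"hand": 0,"offset": [2,5,0],"angular": [0,0,0]},
    {"hand": 0,"offset": [4,11,0],"angular": [0,0,0]},
    {"hand": 0,"offset": [7,17,0],"angular": [0,0,0]},
    {"hand": 0,"offset": [9,23,0],"angular": [0,0,0]},
    {"hand": 0,"offset": [11,29,0],"angular": [0,0,0]},
    {"hand": 0,"offset": [14,35,0],"angular": [0,0,0]},
    {"hand": 0,"offset": [16,41,0],"angular": [0,0,0]},
    {"hand": 0,"offset": [17.7,45.5,0],"angular": [0,0,0]},
  ],
)

```text
time: 1.1
tool_pos: [0.4706, -0.1508, 0.231]
tcp_rot: [-3.062, -0.701, 0.0]
wrist_force: [0.2, -0.9, -0.1]
width: 0.0
```

drive_tool(
  deltas=[
    {"hand": 0,"offset": [0,0,0],"angular": [0,0,0]},
    {"hand": 0,"offset": [0,0,0],"angular": [0,0,0]},
    {"hand": 0,"offset": [0,0,0],"angular": [0,0,0]},
    {"hand": 0,"offset": [0,0,0],"angular": [0,0,0]},
  ],
)

```text
time: 1.6
tool_pos: [0.4701, -0.1541, 0.2312]
tcp_rot: [-3.063, -0.697, 0.0]
wrist_force: [-0.9, -0.3, -1.1]
width: -0.002
```

```bash
python3 - <<'E'
from h import *
c=bot.read_camera("wrist");s=bot.read_state();f=c["frame"]
print(s["time"],s["tool_pos"],s["width"],s["tcp_rot"])
m=cv2.inRange(cv2.cvtColor(f,cv2.COLOR_BGR2HSV),(12,130,60),(30,255,255))
for k in cv2.findContours(m,cv2.RETR_EXTERNAL,cv2.CHAIN_APPROX_NONE)[0]:
    if cv2.contourArea(k)<500: continue
    (ctr,r)=cv2.minEnclosingCircle(cast(c,k.reshape(-1,2),0.009)[:,:2].astype(np.float32));print(cv2.boundingRect(k),np.round(ctr,4),2*r)
for p,col in(((.47,-.153,.013),(255,0,0)),((.6,.009,.006),(0,255,0))):
    q=proj(c,p)[0];print(q)
    if 0<q[0]<640 and 0<q[1]<480: cv2.circle(f,tuple(int(v) for v in q),3,col,-1)
cv2.imwrite("pics/wrist1.png",f)
E
```

```text
1.65 [ 0.47009103 -0.15407303  0.23119691] 0.002599187305147791 [ 3.06326709e+00  6.97090795e-01 -3.29646618e-04]
(55, 0, 141, 60) [0.569  0.1097] 0.14850004017353058
[318.44540527 208.65005435]
[227.24561542  21.6811793 ]
```

View pics/wrist1.png

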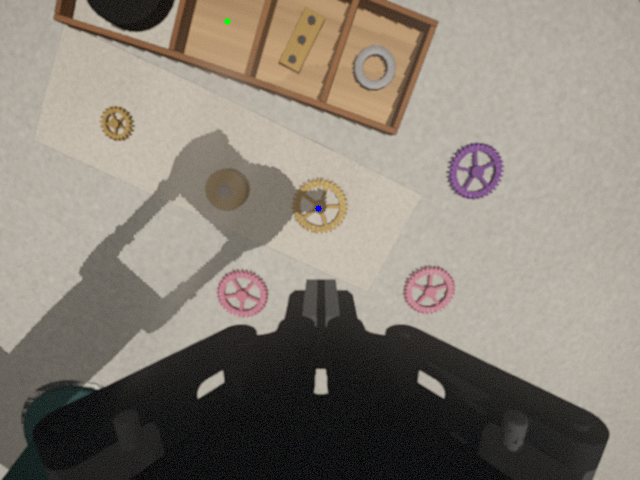

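The wrist view shows my predicted wheel point (318,208) within about 2–3 px (about 3 mm) of the wheel's centre at (320,206). The predicted tray point lies in the empty compartment. I'll descend to z ≈ 0.035, which is 22 mm above the hub and 26 mm above the rim of the wheel.

drive_tool(
  deltas=[
    {"hand": 0,"offset": [0,0,-3.5],"angular": [0,0,0]},
    {"hand": 0,"offset": [0,0,-7.5],"angular": [0,0,0]},
    {"hand": 0,"offset": [0,0,-11.5],"angular": [0,0,0]},
    {"hand": 0,"offset": [0,0,-15],"angular": [0,0,0]},
    {"hand": 0,"offset": [0,0,-17.5],"angular": [0,0,0]},
    {"hand": 0,"offset": [0,0,-19],"angular": [0,0,0]},
    {"hand": 0,"offset": [0,0,-19.6],"angular": [0,0,0]},
    {"hand": 0,"offset": [0,0,-19.6],"angular": [0,0,0]},
  ],
)

```text
time: 2.65
tool_pos: [0.4708, -0.1532, 0.0356]
tcp_rot: [3.062, 0.7, 0.001]
wrist_force: [-0.2, -0.2, 0.6]
width: 0.002
```

```bash
python3 - <<'E'
from h import *
s=bot.read_state();print(s["time"],s["tool_pos"])
a=bot.read_camera("scene")["frame"][180:300,180:360];b=bot.read_camera("wrist")["frame"][120:360,150:490]
cv2.imwrite("pics/at.png",np.hstack([cv2.resize(a,(460,320)),cv2.resize(b,(340,320))]))
E
```

```text
2.65 [ 0.47080405 -0.15317604  0.03558283]
```

View pics/at.png

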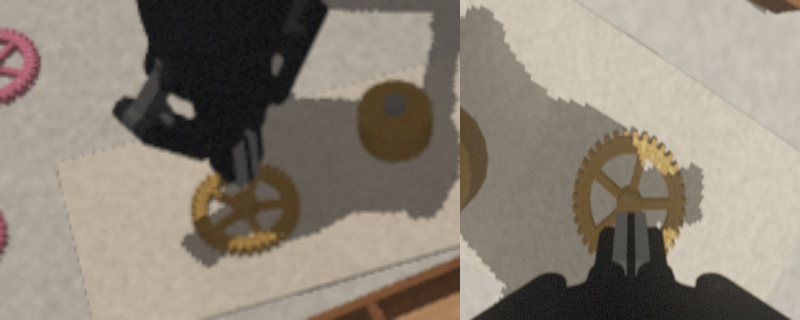

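The scene crop (left) and wrist crop (right) show the fingertips just above the hub of the large wheel with clear space between them. I'll hold for over two seconds.

drive_tool(
  deltas=[
    {"hand": 0,"offset": [0,0,0],"angular": [0,0,0]},
    {"hand": 0,"offset": [0,0,0],"angular": [0,0,0]},
    {"hand": 0,"offset": [0,0,0],"angular": [0,0,0]},
    {"hand": 0,"offset": [0,0,0],"angular": [0,0,0]},
    {"hand": 0,"offset": [0,0,0],"angular": [0,0,0]},
    {"hand": 0,"offset": [0,0,0],"angular": [0,0,0]},
    {"hand": 0,"offset": [0,0,0],"angular": [0,0,0]},
    {"hand": 0,"offset": [0,0,0],"angular": [0,0,0]},
  ],
)

```text
time: 3.75
tool_pos: [0.4705, -0.1528, 0.0353]
tcp_rot: [-3.062, -0.701, 0.0]
wrist_force: [0.0, 0.1, -0.4]
width: 0.001
```

drive_tool(
  deltas=[
    {"hand": 0,"offset": [0,0,0],"angular": [0,0,0]},
    {"hand": 0,"offset": [0,0,0],"angular": [0,0,0]},
    {"hand": 0,"offset": [0,0,0],"angular": [0,0,0]},
    {"hand": 0,"offset": [0,0,0],"angular": [0,0,0]},
    {"hand": 0,"offset": [0,0,0],"angular": [0,0,0]},
    {"hand": 0,"offset": [0,0,0],"angular": [0,0,0]},
    {"hand": 0,"offset": [0,0,0],"angular": [0,0,0]},
    {"hand": 0,"offset": [0,0,0],"angular": [0,0,0]},
  ],
)

```text
time: 4.75
tool_pos: [0.4705, -0.1528, 0.0353]
tcp_rot: [-3.062, -0.701, 0.0]
wrist_force: [0.1, -0.3, -0.4]
width: 0.001
```

drive_tool(
  deltas=[
    {"hand": 0,"offset": [0,0,0],"angular": [0,0,0]},
    {"hand": 0,"offset": [0,0,0],"angular": [0,0,0]},
    {"hand": 0,"offset": [0,0,0],"angular": [0,0,0]},
    {"hand": 0,"offset": [0,0,0],"angular": [0,0,0]},
    {"hand": 0,"offset": [0,0,3],"angular": [0,0,0]},
    {"hand": 0,"offset": [0,0,8],"angular": [0,0,0]},
    {"hand": 0,"offset": [0,0,13],"angular": [0,0,0]},
    {"hand": 0,"offset": [0,0,17],"angular": [0,0,0]},
  ],
)

```text
time: 5.75
tool_pos: [0.4709, -0.153, 0.2076]
tcp_rot: [3.061, 0.7, 0.003]
wrist_force: [0.8, 0.4, 1.0]
width: 0.003
```

drive_tool(
  deltas=[
    {"hand": 0,"offset": [1,1,2],"angular": [0,0,0]},
    {"hand": 0,"offset": [3,4,2],"angular": [0,0,0]},
    {"hand": 0,"offset": [6,8,2],"angular": [0,0,0]},
    {"hand": 0,"offset": [9,12,2],"angular": [0,0,0]},
    {"hand": 0,"offset": [12,15,2],"angular": [0,0,0]},
    {"hand": 0,"offset": [13,16.2,2],"angular": [0,0,0]},
    {"hand": 0,"offset": [13,16.2,2],"angular": [0,0,0]},
    {"hand": 0,"offset": [13,16.2,2],"angular": [0,0,0]},
  ],
)

```text
time: 6.75
tool_pos: [0.5996, 0.0082, 0.2251]
tcp_rot: [3.062, 0.7, -0.002]
wrist_force: [0.5, 0.4, 0.5]
width: 0.002
```

```bash
python3 - <<'E'
from h import *
c=bot.read_camera("wrist");s=bot.read_state();f=c["frame"]
print(s["time"],s["tool_pos"])
e=np.array([-.1187,.993]);x=np.array([.993,.1187]);C=np.array([.6,.009])
# predicted compartment rim outline and centre
P=[[*(C+a*.049*x+b*.035*e),.03] for a,b in((1,1),(1,-1),(-1,-1),(-1,1))]
cv2.polylines(f,[proj(c,P).astype(np.int32)],True,(0,255,0),1)
q=proj(c,[[*C,.006]])[0];cv2.circle(f,tuple(int(v) for v in q),3,(255,0,0),-1);print(q)
cv2.imwrite("pics/wrist2.png",f)
E
```

```text
6.8 [0.59960166 0.00804371 0.22515281]
[318.93328757 208.09307462]
```

View pics/wrist2.png

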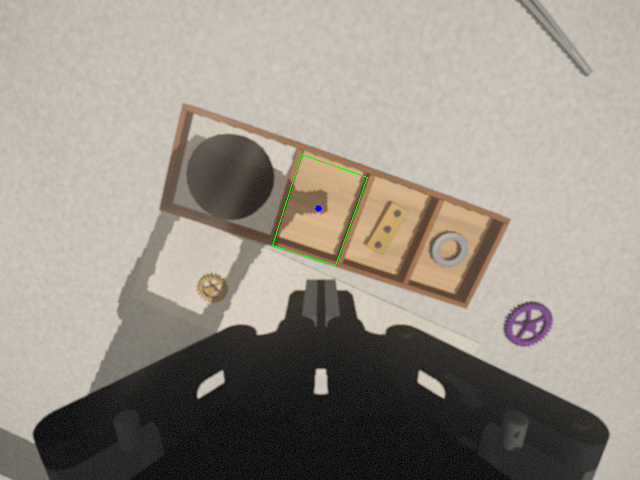

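The predicted outline fits the empty compartment but seems a little low in the picture. I'll enlarge it for a closer look.

```bash
python3 - <<'E'
from h import *
f=cv2.imread("pics/wrist2.png");cv2.imwrite("pics/w2c.png",cv2.resize(f[135:280,250:400],None,fx=4,fy=4,interpolation=cv2.INTER_CUBIC))
E
```

```text
(no output)
```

View pics/w2c.png

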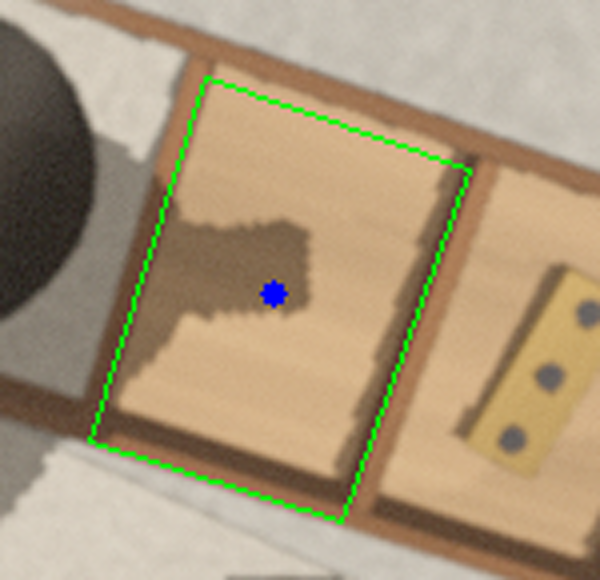

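The crop shows the outline about 5 mm too near the robot: its lower edge lies on the outside of the near wall and there is a gap at the far wall. Sideways it fits. I'll shift x by +5 mm to 0.605, which lies between the top and scene estimates, and descend to z = 0.031, 25 mm above the floor.

drive_tool(
  deltas=[
    {"hand": 0,"offset": [0.5,0.1,-3.5],"angular": [0,0,0]},
    {"hand": 0,"offset": [0.5,0.1,-7.5],"angular": [0,0,0]},
    {"hand": 0,"offset": [0.5,0.1,-11.5],"angular": [0,0,0]},
    {"hand": 0,"offset": [0.5,0.1,-15],"angular": [0,0,0]},
    {"hand": 0,"offset": [0.5,0.1,-17.5],"angular": [0,0,0]},
    {"hand": 0,"offset": [0.5,0.1,-19],"angular": [0,0,0]},
    {"hand": 0,"offset": [0.5,0.1,-19.4],"angular": [0,0,0]},
    {"hand": 0,"offset": [0.5,0.1,-19.4],"angular": [0,0,0]},
  ],
)

```text
time: 7.8
tool_pos: [0.606, 0.0098, 0.0321]
tcp_rot: [3.062, 0.7, 0.002]
wrist_force: [0.9, -0.7, 0.8]
width: 0.003
```

drive_tool(
  deltas=[
    {"hand": 0,"offset": [0,0,0],"angular": [0,0,0]},
    {"hand": 0,"offset": [0,0,0],"angular": [0,0,0]},
    {"hand": 0,"offset": [0,0,0],"angular": [0,0,0]},
    {"hand": 0,"offset": [0,0,0],"angular": [0,0,0]},
    {"hand": 0,"offset": [0,0,0],"angular": [0,0,0]},
    {"hand": 0,"offset": [0,0,0],"angular": [0,0,0]},
    {"hand": 0,"offset": [0,0,0],"angular": [0,0,0]},
    {"hand": 0,"offset": [0,0,0],"angular": [0,0,0]},
  ],
)

```text
time: 8.8
tool_pos: [0.6055, 0.0102, 0.0312]
tcp_rot: [-3.062, -0.701, 0.0]
wrist_force: [-0.3, 0.0, 1.0]
width: -0.002
```

```bash
python3 - <<'E'
from h import *
s=bot.read_state();print(s["time"],s["tool_pos"],s["wrist_force"])
a=bot.read_camera("scene")["frame"][180:390,240:550];b=bot.read_camera("wrist")["frame"][60:360,100:540]
cv2.imwrite("pics/at2.png",np.hstack([cv2.resize(a,(400,300)),cv2.resize(b,(400,300))]))
E
```

```text
8.8 [0.60545244 0.0101693  0.03124851] [-0.3392579   0.0323414   0.96822726]
```

View pics/at2.png

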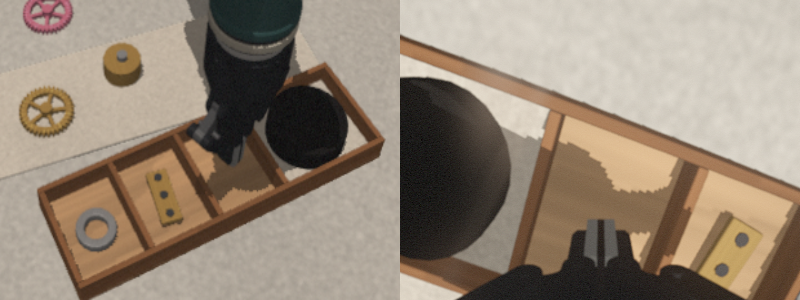

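Both views show the fingertips over the middle of the empty compartment, clear of the walls. I'll hold for two more seconds, then hand in.

drive_tool(
  deltas=[
    {"hand": 0,"offset": [0,0,0],"angular": [0,0,0]},
    {"hand": 0,"offset": [0,0,0],"angular": [0,0,0]},
    {"hand": 0,"offset": [0,0,0],"angular": [0,0,0]},
    {"hand": 0,"offset": [0,0,0],"angular": [0,0,0]},
    {"hand": 0,"offset": [0,0,0],"angular": [0,0,0]},
    {"hand": 0,"offset": [0,0,0],"angular": [0,0,0]},
    {"hand": 0,"offset": [0,0,0],"angular": [0,0,0]},
    {"hand": 0,"offset": [0,0,0],"angular": [0,0,0]},
  ],
)

```text
time: 9.9
tool_pos: [0.6055, 0.0101, 0.0313]
tcp_rot: [3.062, 0.701, -0.0]
wrist_force: [0.9, 0.6, 0.1]
width: -0.001
```

drive_tool(
  deltas=[
    {"hand": 0,"offset": [0,0,0],"angular": [0,0,0]},
    {"hand": 0,"offset": [0,0,0],"angular": [0,0,0]},
    {"hand": 0,"offset": [0,0,0],"angular": [0,0,0]},
    {"hand": 0,"offset": [0,0,0],"angular": [0,0,0]},
    {"hand": 0,"offset": [0,0,0],"angular": [0,0,0]},
    {"hand": 0,"offset": [0,0,0],"angular": [0,0,0]},
    {"hand": 0,"offset": [0,0,0],"angular": [0,0,0]},
    {"hand": 0,"offset": [0,0,0],"angular": [0,0,0]},
  ],
)

```text
time: 10.9
tool_pos: [0.6055, 0.0101, 0.0313]
tcp_rot: [3.062, 0.701, 0.0]
wrist_force: [-0.2, 0.4, -0.6]
width: -0.003
```

```bash
python3 -c "
from workcell import bot
s=bot.read_state();print(s['time'],s['tool_pos']);print(bot.finish_job())"
```

```text
10.9 [0.60547662 0.01014265 0.03128076]
the job is handed in; nothing more can be done
None
```

I pointed with shut fingers at the large brass wheel, then at the middle of the empty compartment beside the cushion, and handed the job in while still pointing there.

- **Wheel:** the fingertips stayed about 22 mm above the hub (26 mm above the wheel's rim) for a little over 2.5 s.
- **Travel:** between the two places the tool was raised to about 0.21–0.23 m, well above the other parts.
- **Compartment:** the fingertips were 25 mm above the floor for about 3 s before handing in, at 10.9 s of the 40 s allowed.

The last pictures showed the fingertips over each target with clear space around them. The wrist force stayed near zero (about 1 N, noise) and nothing was seen to move.

**Disagreements:** the top and scene cameras put the compartment's middle 11 mm apart in x (0.598 and 0.609 m). The close wrist view settled it at about 0.605 m. For the wheel, the views agreed to about 3 mm.

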